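# Point out the two parts for the next assembly and confirm

### The arm

A 6-joint arm with a two-finger parallel gripper is mounted at the origin on a cart in front of the work surface, level with it; the furniture and walls round the work are solid. World frame = base frame: x ahead of the robot, y to its left, z up, the work surface at z = 0. Lengths are in m, angles in degrees, forces in N, time in s.
With the tool pointing down it reaches from about 0.3 to 0.95 m from the base axis. Payload 3.1 kg.
Tool frame: the origin (TCP) lies at the centre of the arm's flange, where the gripper is bolted on; the fingertips stand 173 mm ahead of it and the grasp point (between the pads) lies 155 mm ahead of it (grip_point_offset is the distance from the TCP to the grasp point, in m); z points along the fingers, y is the line along which they close (so a half turn about z gives the same grasp; the last joint's range is limited). The gripper opens to 85 mm and grips with 20 to 120 N. Pads are 22 mm wide; open, the fingers measure 114 mm over their backs; the gripper's body (76 mm by 85 mm) begins 54 mm behind the grasp point. The pads swing forward as they close: fully open they stand 13 mm farther back than shut.
Start: joints at [69.001, 17.653, 93.61, -0, 68.738, -3.994], TCP at [0.183, 0.598, 0.405] pointing down, gripper open.
Joint ranges: [-175.34, 175.34], [-45.06, 112.39], [2.9, 150.54], [-68.45, 248.45], [3.09, 151.38], [-168.51, 168.51]. Speed limits (degrees/s): [159.86, 159.86, 180, 180, 180, 180].

### API

Orientations are given as a 3x3 rotation matrix whose columns are the frame's x, y, z axes.
In Python, from station import state, read_camera, camera_model, finish_job, grip_point_offset gives the robot as it stands.
- The arm moves only by the tool arm_command, never from a script. Its argument "increments" is text: rows parted by semicolons, each of 7 numbers parted by spaces: the turn, a rotation vector about the tool's x, y, z in rad, then the shift along the tool's x, y, z in cm, then the closure, from 0 (fully open) to 1 (shut). A call has 1 to 5 rows; each row is the pose to reach, as a shift and turn from the pose commanded when the call began, along the tool's axes at that moment; what a row does not reach only later rows make up. A row lasts 1/8 s, in which the tool goes at most 62.5 mm and 10.7 degrees, less where a joint would pass 70% of its speed; a pose out of reach is approached as far as the arm can. A call with a gripper value outside its range is refused whole. The fingers move at their own pace and stop on an object; "grip_force" is the grip in N (left out, the last holds). Time passes only in rows, so rows that repeat a pose let the fingers close. It gives the time, the measured TCP pose, the force, the opening and the grip force at its end, in the units of the state.
- state(): the state, without advancing time (a new reading comes with each control period).
- read_camera(name): name is "side" or "top" or "wrist"; returns (picture, depth): 480x640x3 uint8, blue, green, red; 480x640 float32, m along the optical axis (not along the pixel's ray), 0 where there is no reading.
- camera_model(name): a dict with "camera_matrix" (3x3 intrinsics, pixels), "k1" (the pictures are not rectified: a ray, as slopes to the right and down, at radius r is drawn at 1 + k1 r^2 times it, then the intrinsics apply), "eye" and "rotation" of the camera in the world. Camera axes: x right, y down, z forward; pixel columns grow to the right and rows downward; lengths in m; the calibration is good to about 2 mm. A picture is of the moment at which its call begins: read the wrist's pose just before it. camera_model takes no time and is no camera call; for the wrist camera it gives the pose at the moment of the call.
- finish_job(): hands the job in; it is judged then, once.
The state is a dict: "t": time; "joint_pos": joint angles; "qd": joint speeds; "tau": joint torques, N m; "ee_pos": TCP position; "orientation": TCP orientation; "ft_force": force on the tool from outside, world axes, zero at the start; "wrist_torque": the same for the moment, N m; "grip_width": finger opening in m; "grasp_force": force on a finger pad.
Only numpy, scipy, OpenCV 4.12 (cv2) and the standard library are available. Lean on these libraries where they do the work, as an engineer would, in place of code of your own. Each camera call takes 0.05 s, during which the arm holds its last target. There are 200 camera calls.

### The job

Show your colleague which two parts the next assembly needs: point at the middle of the blue lid of the parts jar, then at the middle of the black bearing ring, each time holding the fingertips still, two or three centimetres above it, for about two seconds. Then press the green button on the button box right down to confirm, let it spring back, and leave it. Touch, move or lift none of the loose parts, do not point at the others (keep the hand well above them as you travel), and leave the red button alone.

Things in the scene. Friction and masses are not known exactly. Their poses are not given: they have to be found in the camera images.
- blue_jar: the first part to point at: a small clear jar with a blue screw lid, brass parts inside, 42 mm in diameter, 41 mm tall, standing loose and upright on the bench; origin at the centre of its underside, z up
- blue_lid (a point): the centre of the top face of the blue lid, 41 mm above the bench; the point midway between the two fingertips is what should come over it
- ring: the second part to point at: a turned black bearing ring lying flat, its bore open upward, 52 mm in diameter and 20 mm tall, with a thin 12 mm pin sticking out of its side along its own -y; loose; origin on the underside, 6 mm from the ring's axis towards the pin, z up
- ring_mid (a point): the point on the ring's axis level with its top face, 20 mm above the bench (in the open bore); the point midway between the two fingertips is what should come over it
- white_jar: not wanted: a small clear jar with a white screw lid, 42 mm in diameter, 45 mm tall; loose; origin at the centre of its underside
- vee_block: not wanted: a dark steel V-block standing on end, 36 by 38 mm, 40 mm tall; loose; origin at the centre of its underside
- spool: not wanted: a spool of bright wire with dark blue flanges, 50 mm in diameter, 36 mm tall, standing upright; loose; origin at the centre of its underside
- button_box: a grey push-button box, 85 by 150 mm, 45 mm tall, fixed to the bench; a green and a red push button stand on its top, 35 mm either side of its centre along its y (which is on which side varies); origin at the centre of its underside
- green_button_top (a point): the centre of the top of the green cap (30 mm in diameter), which rides with the cap; it is pressed straight down
- green_button (a joint): travel of the green button in m: 0 up, 0.006 fully down; spring, about 5 N to push it fully down; it comes up again when released
- red_button (a joint): travel of the red button (30 mm red cap) in m: 0 up, 0.006 fully down; the same spring
Things that resemble listed ones, but are neither listed nor needed, are in the scene too. Of the things that look like the white_jar, take the one that is farthest from the robot's base at the start.

How it is judged (in metres and radians):
On the way, in this order (a step that is already met when the one before it is completed fails the run):
1. the fingertips dwell just above the blue lid (horizontal distance between the grasp point and blue_lid below 0.025 m and z of the grasp point in the frame of blue_lid between 0 and 0.075 m), for 1.5 s.
2. then the fingertips dwell just above the black bearing ring (horizontal distance between the grasp point and ring_mid below 0.025 m and z of the grasp point in the frame of ring_mid between 0 and 0.075 m), for 1.5 s.
3. then the green button is pressed down (value of joint green_button above 0.0045 m), for 0.05 s.
At the end, for the whole second after the job is handed in: Both buttons are up (within 1.5 mm) and every loose part stands upright within 8 mm of where it was. Each dwell: 1.5 s with the point between the finger pads within 25 mm sideways of the mark and at most 75 mm above it; the green button went down at least 4.5 mm (distance of each of blue_jar, white_jar, ring, vee_block, spool from where it was at the start of the episode below 0.008 m and angle between each of blue_jar, white_jar, ring, vee_block, spool's own z axis and vertical below 0.12 rad and value of joint each of green_button, red_button below 0.0015 m); the robot touches nothing.
It fails at once if the blue-lidded jar or the black bearing ring is touched, moved or lifted (contact force between any of the fingers, the arm and blue_jar above 0.3 N or distance of any of blue_jar, ring from where it was at the start of the episode above 0.008 m or contact force between any of the fingers, the arm and ring above 0.3 N).
It fails at once if the white-lidded jar, the V-block or the spool is touched, moved or lifted (contact force between any of the fingers, the arm and white_jar above 0.3 N or distance of any of white_jar, vee_block, spool from where it was at the start of the episode above 0.008 m or contact force between any of the fingers, the arm and vee_block above 0.3 N or contact force between any of the fingers, the arm and spool above 0.3 N).
It fails at once if the fingertips come down close over the middle of the white-lidded jar, the V-block or the spool, as if pointing at it ((horizontal distance between the grasp point and white_jar below 0.015 m and z of the grasp point in the frame of white_jar below 0.09 m) or (horizontal distance between the grasp point and vee_block below 0.015 m and z of the grasp point in the frame of vee_block below 0.085 m) or (horizontal distance between the grasp point and spool below 0.015 m and z of the grasp point in the frame of spool below 0.081 m)).
It fails at once if the red button is pressed (value of joint red_button above 0.002 m).
It also fails if it takes over 56 s, if anything falls off the work surface, if the arm or the gripper's body presses on something with over 40 N, if the wrist force passes 120 N, or if a joint passes its speed limit or range.

## Working session

There is one attempt and no reset: what is moved stays moved. The work goes in short steps, Python scripts to look and compute and a tool call to move; the robot and the scene stay as the last step left them, time stands still between calls to the robot, and variables do not carry over. Pictures are saved under pics/ and viewed, at most 10 in all, crops included, and the job is handed in when it is done.

Besides the shell and the picture viewer there is one more tool, called after "Call:" as a command line: name --argument value ..., lists and objects as JSON in quotes. arm_command: Moves the arm, as the interface text tells. Its arguments: {"type":"object","properties":{"increments":{"type":"string"},"grip_force":{"type":"number"}},"required":["increments"]}

```bash
mkdir -p pics
cat > h.py <<'E'
import numpy as np, cv2
from station import *
def save(n,f):
    im,d=read_camera(n); cv2.imwrite(f'pics/{f}.png',im); np.save(f'{f}.npy',d); return im,d
def world(n,u,v,z=None,d=None,m=None):
    m=m or camera_model(n); K=np.array(m["camera_matrix"]);k=m["k1"]
    p=np.array([(u-K[0,2])/K[0,0],(v-K[1,2])/K[1,1]]);q=p.copy()
    for _ in range(20): q=p/(1+k*(q@q))
    r=np.array(m["rotation"])@np.array([q[0],q[1],1]);e=np.array(m["eye"])
    return e+r*((z-e[2])/r[2] if z is not None else d)
E
python3 - <<'E'
from h import *
save('top','top1');save('side','side1')
s=state();print(s['t'],s['ee_pos'],s['orientation'],grip_point_offset,camera_model('top'))
E
```

```text
0.1 [0.18268722 0.59730219 0.40354833] [[-9.56266814e-01  2.92494807e-01 -7.54288630e-04]
 [ 2.92495745e-01  9.56264780e-01 -1.97749650e-03]
 [ 1.42892194e-04 -2.11164049e-03 -9.99997760e-01]] 0.1547 {'camera_matrix': array([[545.48637435,   0.        , 331.50185057],
       [  0.        , 545.48637435, 241.51574828],
       [  0.        ,   0.        ,   1.        ]]), 'k1': -0.04623154885017182, 'eye': array([ 4.16844579e-01, -3.38358872e-04,  1.00779763e+00]), 'rotation': array([[ 0.01023665, -0.99759817,  0.06850622],
       [-0.99991449, -0.01076982, -0.00741806],
       [ 0.00813804, -0.06842443, -0.99762311]])}
```

View pics/top1.png

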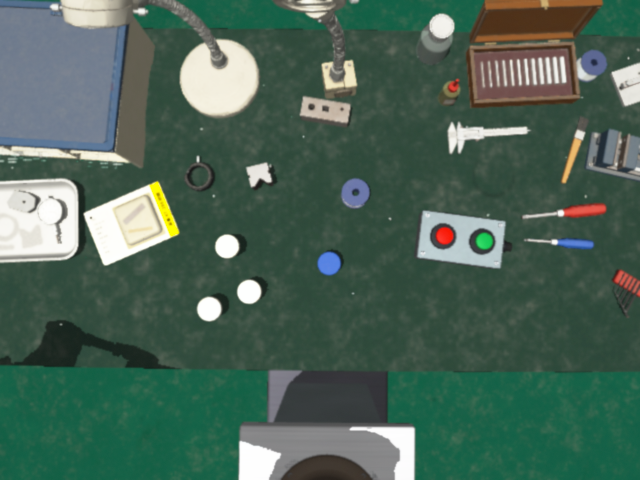

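View pics/side1.png

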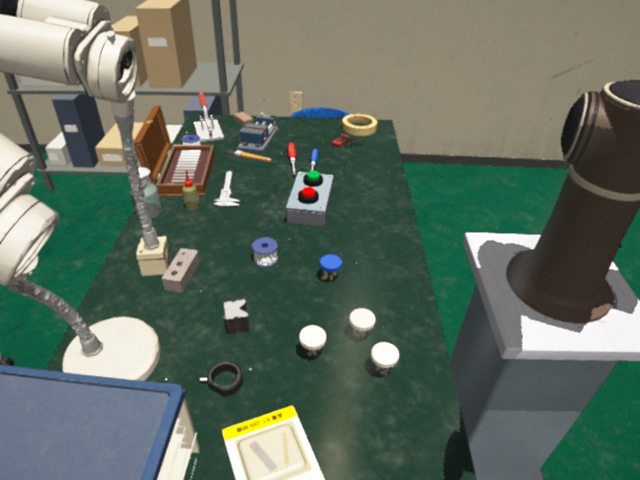

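The top view shows the blue lid at (329,264), the ring at (199,177), the V-block at (260,175), the spool at (355,193), and white jars at (228,246), (249,292) and (209,309). The green button is at (485,241) and the red at (444,237). In the side view, gooseneck lamps stand behind the ring.

Run:
```python
from h import *
im=cv2.imread('pics/top1.png');d=np.load('top1.npy')
for n,u,v,z in [('lid',329,264,.041),('ring',199,177,.02),('vee',260,175,.04),('spool',355,193,.036),('w1',228,246,.045),('w2',249,292,.045),('w3',209,309,.045),('green',485,241,.06),('red',444,237,.06)]:
    print(n,world('top',u,v,z).round(3),world('top',u,v,d=float(d[v,u])).round(3))
# heights of tall things by the side of the ring
for u,v in [(95,10),(219,60),(180,15),(110,60),(130,150),(320,5),(337,40),(338,75)]:
    print(u,v,world('top',u,v,d=float(d[v,u])).round(3))
d2=np.load('side1.npy')
for u,v in [(100,50),(120,75),(30,200),(0,260),(125,120)]: print('side',u,v,world('side',u,v,d=float(d2[v,u])).round(3))
a=cv2.resize(im[130:330,150:390],None,fx=3.2,fy=2.9);a=cv2.resize(im[150:300,170:370],(800,600),interpolation=2)
cv2.imwrite('pics/crop.png',a)
cv2.imwrite('pics/crop2.png',cv2.resize(im[195:285,405:525],(800,600),interpolation=2))
```

```text
lid [ 0.443 -0.004  0.041] [ 0.443 -0.004  0.038]
ring [0.601 0.236 0.02 ] [0.604 0.241 0.001]
vee [0.602 0.122 0.04 ] [0.601 0.122 0.042]
spool [ 0.571 -0.049  0.036] [ 0.577 -0.051  0.001]
w1 [0.473 0.175 0.045] [ 0.417 -0.     1.008]
w2 [0.392 0.137 0.045] [0.392 0.137 0.044]
w3 [0.362 0.206 0.045] [0.362 0.206 0.045]
green [ 0.486 -0.276  0.06 ] [ 0.485 -0.274  0.067]
red [ 0.492 -0.204  0.06 ] [ 0.491 -0.202  0.07 ]
95 10 [0.748 0.293 0.358]
219 60 [0.811 0.2   0.048]
180 15 [0.829 0.236 0.181]
110 60 [0.769 0.358 0.148]
130 150 [0.637 0.345 0.075]
320 5 [0.745 0.012 0.379]
337 40 [ 0.773 -0.011  0.221]
338 75 [ 0.77  -0.016  0.087]
side 100 50 [0.757 0.058 0.437]
side 120 75 [0.746 0.04  0.398]
side 30 200 [0.753 0.292 0.364]
side 0 260 [0.763 0.35  0.337]
side 125 120 [0.761 0.024 0.325]
```

View pics/crop.png

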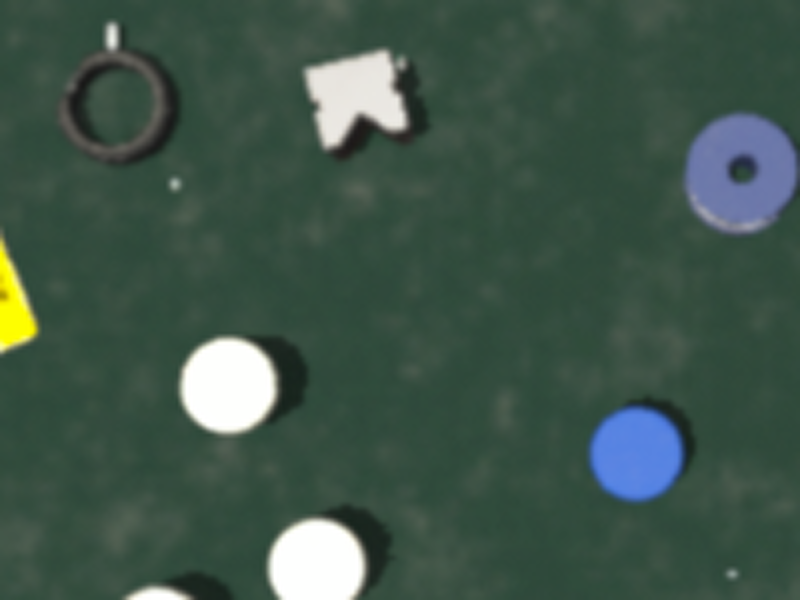

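View pics/crop2.png

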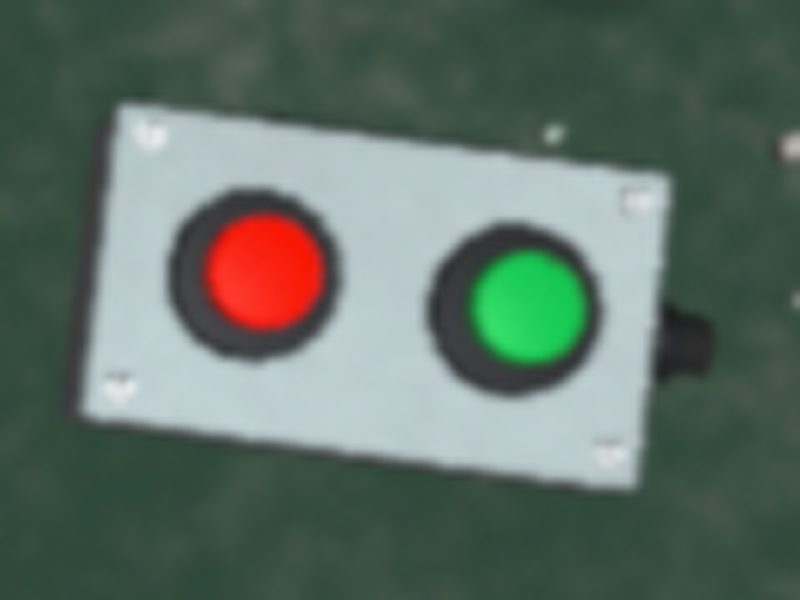

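Call:
arm_command --increments "0 0 0 -2.8 -3.3 0 1; 0 0 0 -5.6 -6.6 0 1; 0 0 0 -8.4 -9.9 0 1; 0 0 0 -11.2 -13.2 0 1; 0 0 0 -14 -16.5 0 1"

```text
t: 0.72
ee_pos: [0.2686, 0.3975, 0.4042]
orientation: [[-0.956, 0.292, -0.0], [0.292, 0.956, -0.001], [0.0, -0.001, -1.0]]
ft_force: [0.3, -0.6, -0.1]
grip_width: -0.0004
grasp_force: 0.0
```

Call:
arm_command --increments "0 0 0 -2.8 -3.3 0 1; 0 0 0 -5.6 -6.6 0 1; 0 0 0 -8.4 -9.9 0 1; 0 0 0 -11.2 -13.2 0 1; 0 0 0 -14 -16.5 0 1"

```text
t: 1.35
ee_pos: [0.3541, 0.1988, 0.4044]
orientation: [[-0.956, 0.292, -0.0], [0.292, 0.956, -0.0], [0.0, -0.0, -1.0]]
ft_force: [-0.1, -0.2, 0.2]
grip_width: -0.0002
grasp_force: 0.0
```

Call:
arm_command --increments "0 0 0 -2.8 -3.3 0 1; 0 0 0 -5.6 -6.6 0 1; 0 0 0 -8.4 -9.9 0 1; 0 0 0 -11.2 -13.2 0 1; 0 0 0 -14 -16.5 0 1"

```text
t: 1.98
ee_pos: [0.4398, 0.0001, 0.4044]
orientation: [[-0.956, 0.293, -0.0], [0.293, 0.956, 0.0], [0.0, 0.0, -1.0]]
ft_force: [0.4, 0.9, -0.1]
grip_width: -0.0001
grasp_force: 0.0
```

```bash
cat >> h.py <<'E'
def delta(*t):
    s=state(); R=np.array(s['orientation']); print(s['t'],np.round(s['ee_pos'],4),s['ft_force'],'cm:',(100*R.T@(np.array(t)-s['ee_pos'])).round(2))
E
python3 - <<'E'
from h import *
delta(.443,-.004,.241)
im,d=save('wrist','w1');print(world('wrist',320,240,z=.041))
E
```

```text
1.975 [4.398e-01 1.000e-04 4.044e-01] [ 0.35853037  0.87407283 -0.08005419] cm: [-0.43 -0.3  16.34]
[ 0.46332679 -0.01699744  0.041     ]
```

View pics/w1.png

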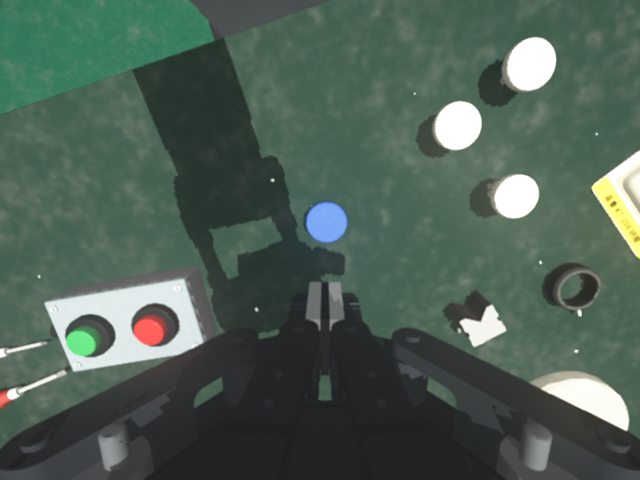

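The wrist view shows the blue lid at (327,222), the ring at (577,288) and the green cap at (83,341). I'm lowering over the lid.

Call:
arm_command --increments "0 0 0 -.4 -.3 3 1; 0 0 0 -.4 -.3 7 1; 0 0 0 -.4 -.3 11 1; 0 0 0 -.4 -.3 14.5 1; 0 0 0 -.4 -.3 16.3 1"

```text
t: 2.65
ee_pos: [0.4412, -0.0023, 0.2393]
orientation: [[-0.956, 0.293, -0.004], [0.293, 0.956, 0.0], [0.004, -0.001, -1.0]]
ft_force: [0.9, -0.8, -0.1]
grip_width: -0.0
grasp_force: 0.0
```

Run:
```python
from h import *
m=camera_model('wrist');im,d=read_camera('wrist');cv2.imwrite('pics/w2.png',im)
h=cv2.inRange(cv2.cvtColor(im,40),(105,120,80),(125,255,255));n,l,s,c=cv2.connectedComponentsWithStats(h)
for i in range(1,n):
    if s[i,4]>300: print(s[i],c[i],world('wrist',*c[i],z=.041,m=m))
for u,v,z in[(327,222,.041)]: pass
delta(.443,-.004,.241)
```

```text
[ 292  245   80   64 1211] [327.67630058 275.40462428] [ 0.43782909 -0.00060695  0.041     ]
2.7 [ 0.4404 -0.0022  0.2379] [-0.53427678 -1.09023272 -0.72879096] cm: [-0.3  -0.09 -0.31]
```

View pics/w2.png

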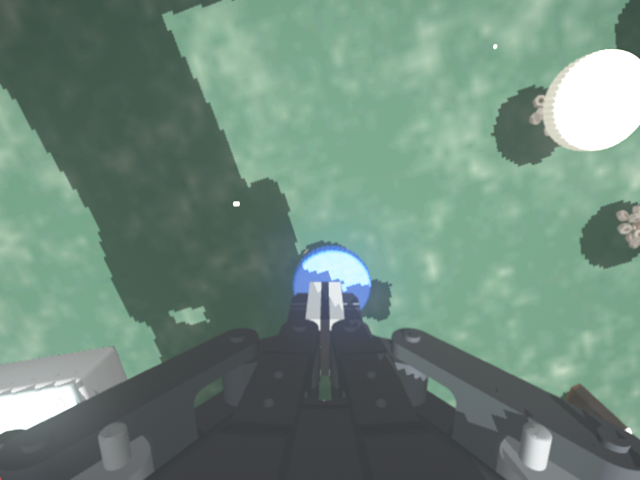

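The lid is centred near (332,284), just under the fingertips. I'm holding here.

Call:
arm_command --increments "0 0 0 0 0 0 1; 0 0 0 0 0 0 1; 0 0 0 0 0 0 1; 0 0 0 0 0 0 1; 0 0 0 0 0 0 1"

```text
t: 3.32
ee_pos: [0.4428, -0.0026, 0.2421]
orientation: [[-0.956, 0.292, 0.001], [0.292, 0.956, -0.0], [-0.001, 0.0, -1.0]]
ft_force: [-0.2, -0.6, -0.4]
grip_width: 0.0004
grasp_force: 0.0
```

Call:
arm_command --increments "0 0 0 0 0 0 1; 0 0 0 0 0 0 1; 0 0 0 0 0 0 1; 0 0 0 0 0 0 1; 0 0 0 0 0 0 1"

```text
t: 3.95
ee_pos: [0.4426, -0.0026, 0.2416]
orientation: [[-0.956, 0.292, -0.0], [0.292, 0.956, -0.0], [0.0, -0.0, -1.0]]
ft_force: [-0.3, -0.7, -0.9]
grip_width: -0.0003
grasp_force: 0.0
```

Call:
arm_command --increments "0 0 0 0 0 0 1; 0 0 0 0 0 0 1; 0 0 0 0 0 0 1; 0 0 0 0 0 0 1; 0 0 0 0 0 0 1"

```text
t: 4.58
ee_pos: [0.4426, -0.0026, 0.2417]
orientation: [[-0.956, 0.292, 0.0], [0.292, 0.956, -0.0], [-0.0, 0.0, -1.0]]
ft_force: [-0.6, 0.5, 0.1]
grip_width: -0.0004
grasp_force: 0.0
```

Call:
arm_command --increments "0 0 0 0 0 -3 1; 0 0 0 0 0 -7 1; 0 0 0 0 0 -11 1; 0 0 0 0 0 -13 1; 0 0 0 0 0 -13 1"

```text
t: 5.2
ee_pos: [0.4434, -0.0026, 0.3735]
orientation: [[-0.956, 0.292, 0.005], [0.292, 0.956, -0.001], [-0.005, 0.001, -1.0]]
ft_force: [-0.2, 0.7, 0.1]
grip_width: -0.0001
grasp_force: 0.0
```

Run:
```python
from h import *
delta(.598,.233,.37)
m=camera_model('wrist');im,d=read_camera('wrist');cv2.imwrite('pics/w3.png',im)
print(np.array(m['eye']))
```

```text
5.2 [ 0.4434 -0.0026  0.3735] [-0.18914328  0.74150607  0.10493792] cm: [-7.89 27.05  0.41]
[0.37888389 0.01626159 0.34173676]
```

Call:
arm_command --increments "0 0 0 -1.6 5.4 0 1; 0 0 0 -3.2 10.8 1 1; 0 0 0 -4.7 16 2 1; 0 0 0 -6.2 21.2 4 1; 0 0 0 -7 24 6 1"

```text
t: 5.88
ee_pos: [0.5801, 0.2086, 0.3088]
orientation: [[-0.957, 0.291, -0.002], [0.291, 0.957, -0.0], [0.002, -0.001, -1.0]]
ft_force: [-0.1, -0.3, 0.7]
grip_width: 0.0
grasp_force: 0.0
```

Run:
```python
from h import *
delta(.6,.234,.22)
save('wrist','w4'); save('side','s4')
a=np.hstack([cv2.imread('pics/w4.png'),cv2.imread('pics/s4.png')]);cv2.imwrite('pics/ws4.png',cv2.resize(a,(800,300)))
```

```text
5.875 [0.5801 0.2086 0.3088] [-0.11417038 -0.33157053  0.65369228] cm: [-1.18  3.02  8.87]
```

View pics/ws4.png

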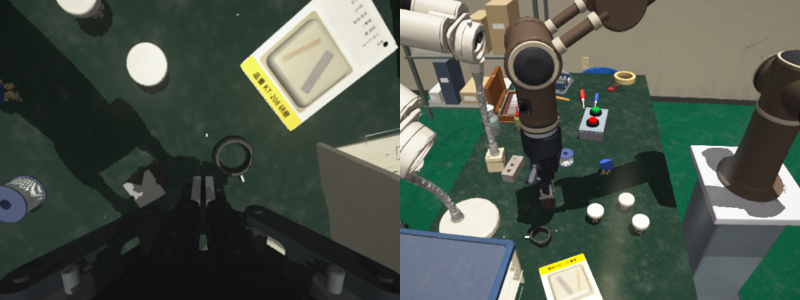

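The wrist view shows the ring at about (373,248) in full-size pixels. The arm is clear of the lamps, so I'm going down.

Call:
arm_command --increments "0 0 0 -.6 1.5 1 1; 0 0 0 -1.2 3 2.5 1; 0 0 0 -1.2 3 5 1; 0 0 0 -1.2 3 7.5 1; 0 0 0 -1.2 3 8.7 1"

```text
t: 6.6
ee_pos: [0.5993, 0.2308, 0.2229]
orientation: [[-0.956, 0.293, -0.003], [0.293, 0.956, -0.001], [0.002, -0.002, -1.0]]
ft_force: [0.4, 0.1, -0.1]
grip_width: -0.0001
grasp_force: 0.0
```

Run:
```python
from h import *
delta(.602,.235,.22)
save('wrist','w5')
```

```text
6.6 [0.5993 0.2308 0.2229] [ 0.37886505  0.05673948 -0.06331115] cm: [-0.13  0.48  0.29]
```

View pics/w5.png

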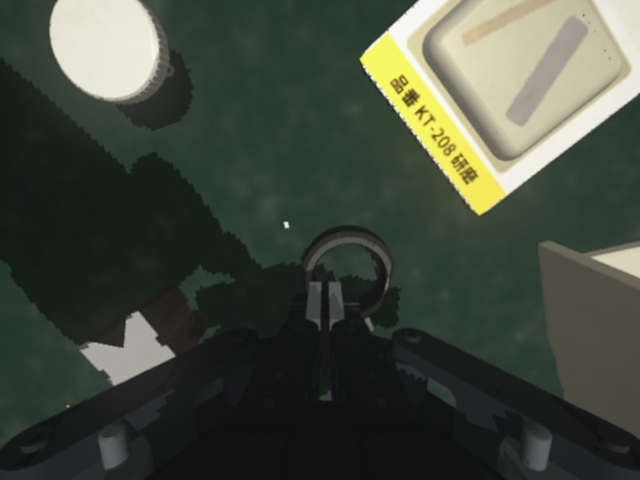

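The ring is centred near (348,280), a few millimetres right of the tips, which are at x≈325. I'll compute the correction.

Run:
```python
from h import *
p=world('wrist',349,279,z=.02);print(p);delta(p[0],p[1],.22)
```

```text
[0.60223538 0.24191708 0.02      ]
6.65 [0.599  0.2307 0.2219] [-0.4049136   0.10845342 -0.79380577] cm: [0.01 1.17 0.18]
```

Call:
arm_command --increments "0 0 0 0 .8 0 1; 0 0 0 0 .8 0 1; 0 0 0 0 .8 0 1; 0 0 0 0 .8 0 1; 0 0 0 0 .8 0 1"

```text
t: 7.28
ee_pos: [0.6024, 0.2393, 0.2249]
orientation: [[-0.956, 0.292, 0.0], [0.292, 0.956, 0.0], [-0.0, 0.0, -1.0]]
ft_force: [-0.2, -0.0, 0.1]
grip_width: 0.0001
grasp_force: 0.0
```

Call:
arm_command --increments "0 0 0 0 0 0 1; 0 0 0 0 0 0 1; 0 0 0 0 0 0 1; 0 0 0 0 0 0 1; 0 0 0 0 0 0 1"

```text
t: 7.9
ee_pos: [0.6023, 0.2393, 0.2246]
orientation: [[-0.956, 0.292, -0.0], [0.292, 0.956, -0.0], [0.0, -0.0, -1.0]]
ft_force: [-0.8, 0.2, 0.5]
grip_width: -0.0002
grasp_force: 0.0
```

Call:
arm_command --increments "0 0 0 0 0 0 1; 0 0 0 0 0 0 1; 0 0 0 0 0 0 1; 0 0 0 0 0 0 1; 0 0 0 0 0 0 1"

```text
t: 8.52
ee_pos: [0.6024, 0.2393, 0.2247]
orientation: [[-0.956, 0.292, 0.0], [0.292, 0.956, 0.0], [-0.0, 0.0, -1.0]]
ft_force: [0.2, 0.6, -0.2]
grip_width: -0.0
grasp_force: 0.0
```

Call:
arm_command --increments "0 0 0 0 0 0 1; 0 0 0 0 0 -2 1; 0 0 0 0 0 -5 1; 0 0 0 1 -3 -8 1; 0 0 0 2 -6 -11 1"

```text
t: 9.15
ee_pos: [0.5656, 0.1875, 0.3373]
orientation: [[-0.956, 0.292, 0.002], [0.292, 0.956, 0.0], [-0.002, 0.001, -1.0]]
ft_force: [-0.3, -0.4, -0.4]
grip_width: -0.0002
grasp_force: 0.0
```

Run:
```python
from h import *
delta(.485,-.274,.37)
```

```text
9.15 [0.5656 0.1875 0.3373] [-0.27481051 -0.42106082 -0.38109611] cm: [ -5.76 -46.49  -3.31]
```

Call:
arm_command --increments "0 0 0 -.6 -4.6 0 1; 0 0 0 -1.2 -9.2 0 1; 0 0 0 -1.8 -13.8 0 1; 0 0 0 -2.4 -18.4 0 1; 0 0 0 -2.9 -23 0 1"

```text
t: 9.78
ee_pos: [0.5261, -0.0421, 0.3365]
orientation: [[-0.956, 0.292, 0.003], [0.292, 0.956, -0.001], [-0.003, 0.0, -1.0]]
ft_force: [1.4, -0.6, -0.4]
grip_width: 0.0002
grasp_force: 0.0
```

Call:
arm_command --increments "0 0 0 -.6 -4.6 0 1; 0 0 0 -1.2 -9.2 0 1; 0 0 0 -1.8 -13.8 0 1; 0 0 0 -2.4 -18.4 0 1; 0 0 0 -2.9 -23 0 1"

```text
t: 10.4
ee_pos: [0.4865, -0.2707, 0.3366]
orientation: [[-0.956, 0.293, 0.002], [0.293, 0.956, -0.001], [-0.003, -0.001, -1.0]]
ft_force: [0.7, -0.3, -0.1]
grip_width: -0.0001
grasp_force: 0.0
```

Run:
```python
from h import *
delta(.485,-.274,.25)
save('wrist','w6')
m=camera_model('wrist')
im=cv2.imread('pics/w6.png');h=cv2.inRange(cv2.cvtColor(im,40),(50,120,80),(75,255,255));n,l,s,c=cv2.connectedComponentsWithStats(h)
for i in range(1,n):
    if s[i,4]>300: print(s[i],c[i],world('wrist',*c[i],z=.068,m=m))
```

```text
10.4 [ 0.4865 -0.2707  0.3366] [ 0.68160662 -0.33887584 -0.11625318] cm: [ 0.07 -0.35  8.66]
[307 225  19  35 410] [315.49268293 241.23658537] [ 0.48279908 -0.28381465  0.068     ]
```

View pics/w6.png

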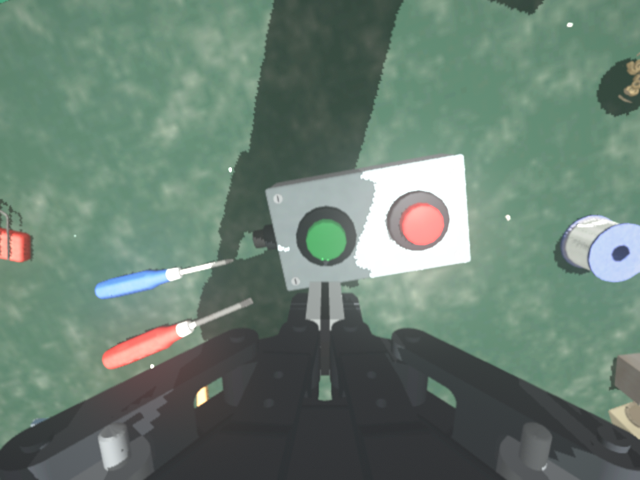

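The green cap is centred at (327,240), in line with the fingers at x≈325. The red cap at (421,224) is well to the side. I'm descending.

Call:
arm_command --increments "0 0 0 0 -.4 2 1; 0 0 0 0 -.4 4.5 1; 0 0 0 0 -.4 7 1; 0 0 0 0 -.4 8.4 1; 0 0 0 0 -.4 8.4 1"

```text
t: 11.08
ee_pos: [0.4852, -0.2726, 0.2504]
orientation: [[-0.956, 0.292, -0.001], [0.292, 0.956, 0.001], [0.001, 0.0, -1.0]]
ft_force: [-0.6, 0.0, 0.6]
grip_width: 0.0
grasp_force: 0.0
```

Run:
```python
from h import *
delta(.485,-.274,.235)
p=world('wrist',327,240,z=.068);print(p)
save('wrist','w7')
```

```text
11.075 [ 0.4852 -0.2726  0.2504] [-0.58290248  0.01515222  0.6169227 ] cm: [-0.02 -0.14  1.54]
[ 0.46008283 -0.26453005  0.068     ]
```

View pics/w7.png

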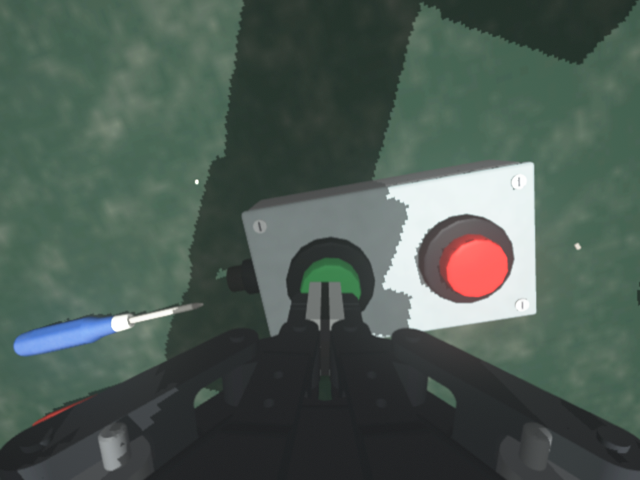

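The fingertips at (325,285) sit over the cap centre at (330,289), and the red cap is well clear. I'm pressing slowly.

Call:
arm_command --increments "0 0 0 0 .1 .4 1; 0 0 0 0 .1 .7 1; 0 0 0 0 .1 .9 1; 0 0 0 0 .1 1.1 1; 0 0 0 0 .1 1.1 1"

```text
t: 11.75
ee_pos: [0.4858, -0.272, 0.2398]
orientation: [[-0.956, 0.292, 0.0], [0.292, 0.956, -0.0], [-0.0, 0.0, -1.0]]
ft_force: [-0.6, -0.1, 2.5]
grip_width: 0.0002
grasp_force: 0.9
```

Call:
arm_command --increments "0 0 0 0 0 .2 1; 0 0 0 0 0 .3 1; 0 0 0 0 0 .4 1; 0 0 0 0 0 .4 1"

```text
t: 12.25
ee_pos: [0.4859, -0.272, 0.2359]
orientation: [[-0.956, 0.292, 0.0], [0.292, 0.956, -0.0], [-0.0, -0.0, -1.0]]
ft_force: [-0.9, 0.3, 3.0]
grip_width: 0.0001
grasp_force: 2.0
```

Call:
arm_command --increments "0 0 0 0 0 .1 1; 0 0 0 0 0 .2 1; 0 0 0 0 0 .3 1; 0 0 0 0 0 .3 1"

```text
t: 12.75
ee_pos: [0.486, -0.2721, 0.2343]
orientation: [[-0.956, 0.292, -0.0], [0.292, 0.956, 0.0], [0.0, -0.0, -1.0]]
ft_force: [-2.7, 2.5, 13.5]
grip_width: -0.0003
grasp_force: 6.8
```

At 13.5 N the button is on its stop. I'm releasing it and moving up.

Call:
arm_command --increments "0 0 0 0 0 0 1; 0 0 0 0 0 -1 1; 0 0 0 0 0 -3 1; 0 0 0 0 0 -7 1; 0 0 0 0 0 -11 1"

```text
t: 13.38
ee_pos: [0.4853, -0.2718, 0.3426]
orientation: [[-0.956, 0.292, -0.002], [0.292, 0.956, 0.001], [0.002, 0.0, -1.0]]
ft_force: [0.3, -0.4, -0.1]
grip_width: 0.0002
grasp_force: 0.0
```

Call:
arm_command --increments "0 0 0 0 0 -2 1; 0 0 0 0 0 -2 1; 0 0 0 0 0 -2 1; 0 0 0 0 0 -2 1"

```text
t: 13.88
ee_pos: [0.4851, -0.2716, 0.3607]
orientation: [[-0.956, 0.293, -0.003], [0.292, 0.956, 0.002], [0.003, 0.001, -1.0]]
ft_force: [-0.4, 0.4, 0.2]
grip_width: -0.0002
grasp_force: 0.0
```

Run:
```python
from h import *
finish_job(); print(state()['t'],state()['ft_force'])
```

```text
the job is handed in; nothing more can be done
the job is handed in; nothing more can be done
```

I pointed at the blue lid and then the bearing ring for about two seconds each, pressed the green button to its stop and released it, then handed the job in at about 14 s; the only contact force I saw was at that button, and no verdict came back.

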